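Clamp a book on the sloped rest against its hidden spring stop

ROBOT

A 7-joint arm with a two-finger parallel gripper is mounted at the origin on the work surface. World frame = base frame: x ahead of the robot, y to its left, z up, the work surface at z = 0. Lengths are in m, angles in rad, forces in N, time in s.
With the tool pointing down it reaches from about 0.4 to 0.85 m from the base axis. Payload 10.4 kg.
Tool frame: the origin (TCP) lies at the very end of the fingers, on their centre line; the grasp point (between the pads) lies 19 mm behind it; z points along the fingers, y is the line along which they close (so a half turn about z gives the same grasp; the last joint's range is limited). The gripper opens to 87 mm and grips with 3 to 60 N. Pads are 19 mm wide; open, the fingers measure 117 mm over their backs; the gripper's body (75 mm by 190 mm) begins 51 mm behind the grasp point.
Start: joints at [1.114, 0.332, -0.065, 1.46, 0.022, 1.35, -0.088], TCP at [0.263, -0.567, 0.223] pointing down, gripper open.
Joint ranges: [-2.6, 2.6], [-0.5, 2.12], [-1.47, 1.34], [0.16, 2.42], [-1.27, 4.41], [0.06, 2.06], [-2.6, 2.6]. Speed limits (rad/s): [2.22, 2.22, 2.79, 2.79, 3.14, 3.14, 3.14].

INTERFACE

Orientations are given as a unit quaternion [x, y, z, w].
In Python, from bench import status, camera, order gives the robot as it stands.
- The arm moves only by the tool jog_arm, never from a script. Its argument "plan" is a list of rows, each a list of 7 numbers: the turn, a rotation vector about the tool's x, y, z in rad, then the shift along the tool's x, y, z in mm, then the opening, from -1 (shut) to 1 (fully open). A call has 1 to 12 rows; each row is the pose to reach, as a shift and turn from the pose commanded when the call began, along the tool's axes at that moment; what a row does not reach only later rows make up. A row lasts 1/10 s, in which the tool goes at most 50 mm and 8.59 degrees, less where a joint would pass 70% of its speed; a pose out of reach is approached as far as the arm can. A call with a gripper value outside its range is refused whole. The fingers move at their own pace and stop on an object; "squeeze" is the grip in N (left out, the last holds). Time passes only in rows, so rows that repeat a pose let the fingers close. It gives the time, the measured TCP pose, the force, the opening and the grip force at its end, in the units of the state.
- status.read_state(): the state, without advancing time (a new reading comes with each control period).
- camera(name): name is "scene" or "side" or "wrist"; returns a dict with "image" (384x512x3 uint8, red, green, blue), "z_map" (384x512 float32, m along the optical axis (not along the pixel's ray), 0 where there is no reading), "fx", "fy", "cx", "cy" (pixels), "k1" (the pictures are not rectified: a ray, as slopes to the right and down, at radius r is drawn at 1 + k1 r^2 times it, then the intrinsics apply), "world_from_camera" (4x4, takes a point from camera to world coordinates); the wrist camera has in their place "mount" (4x4, takes a point from camera to tool coordinates, whose origin is the TCP and whose axes are the flange's). Camera axes: x right, y down, z forward; pixel columns grow to the right and rows downward; lengths in m; the calibration is good to about 2 mm. A picture is of the moment at which its call begins: read the wrist's pose just before it.
- order.close_job(): hands the job in; it is judged then, once.
The state is a dict: "time": time; "joint_positions": joint angles; "joint_vel": joint speeds; "joint_torque": joint torques, N m; "ee_pos": TCP position; "eef_rot": TCP orientation; "ft_force": force on the tool from outside, world axes, zero at the start; "torque": the same for the moment, N m; "width": finger opening in m; "grip_force": force on a finger pad.
Only numpy, scipy, OpenCV 4.12 (cv2) and the standard library are available. Lean on these libraries where they do the work, as an engineer would, in place of code of your own. Each camera call takes 0.05 s, during which the arm holds its last target. There are 200 camera calls.

TASK

Get the book on the sloped book rest ready for copying: turn the clamp knob to free the sliding jaw, then slide the jaw so that it pushes the book in under the cover until you feel the hidden spring stop push back firmly (about 15 N at the tool; do not crush the book). While still pressing, turn the knob to its locked end so that the jaw keeps the book pinched, then let go, without disturbing the other things on the table.

Things in the scene. Friction and masses are not known exactly. Their poses are not given: they have to be found in the camera images.
- rack: Sloped book rest, fixed: plywood deck 200 mm up the slope x 460 mm along its y, teal legs. It faces away from the robot: its +x points uphill, roughly towards the robot. Origin on the table under the deck's middle, which is 88 mm above the table. The deck rises 30 degrees towards +x: its normal leans 30 degrees from vertical towards -x. 18 mm ledge at the low edge. A teal cover roofs the -y end.
- cover_mouth (a point): On the deck, middle of the cover's open mouth (rack y = -130 mm), facing +y. The cover is 110 mm deep, 48 mm clear inside, 53 mm high above the deck. Out of sight inside it is a sprung stop pad, 25 to 75 mm behind the mouth, differing from run to run. The pad begins to yield at 8 N, stiffens by 1 N per mm and bottoms after 12 mm.
- book: Dark grey hardback lying flat on the deck against the ledge: 150 mm up the slope, 140 mm along the rest, 32 mm thick, 0.25 to 0.45 kg. Origin at the centre of its underside, z along the deck's normal, y along the rest. It starts near the mouth of the cover, at least 5 mm from the jaw. Sliding it takes 1 to 5 N.
- jaw (a joint): Travel of the aluminium jaw along the rest, m: 0 at the open (+y) end, growing as it moves in -y of the rest towards the cover, up to 0.19. When free it slides with about 1.5 N of friction. It runs over a steel strip sunk in a groove of the deck, which its clamp grips.
- jaw_face (a point): Middle of the jaw's pushing face (the face towards the book), 21 mm above the deck. The jaw is a plate 150 x 12 x 38 mm with a block 70 x 70 mm behind it, tops 40 mm above the deck; y along the rest, z along the deck's normal. It stands at rack y = +100 mm minus the travel.
- knob (a joint): Angle of the black clamp knob on the jaw, rad: 0 = free (at its stop), 1.5 = locked (at its other stop), growing clockwise seen from above along its axis. The clamp bites above about 0.9. Turning takes 0.15 to 0.25 N m; it stays where it is left; locked, it holds the jaw against about 20 N.
- knob_grip (a point): On the knob's axis, at the height to grip: 46 mm behind (+y) the jaw's face, 70 mm above the deck. The axis (z) is the deck's normal. The grip is a bar 60 mm long (this point's x), 14 mm thick (its y), 30 mm high (52 to 82 mm above the deck). When free (0) the bar runs up the slope, when locked (1.5) along the rest.
- mug: White mug, 80 mm across, 95 mm high, standing beyond the rest's +y end; a bystander. Origin under its centre.
- glue: White glue bottle, 48 mm across, 120 mm high, standing by the low side of the rest; a bystander. Origin under its centre.
- stapler: Stapler 140 mm long, 47 mm high, lying along the low side of the rest; a bystander. Origin under its centre.
- paperback: Paperback 170 x 110 x 22 mm lying beyond the rest's -y (covered) end; a bystander. Origin under its centre.
- tape: Tape dispenser 150 mm long, 80 mm high, by the high side of the rest; a bystander. Origin under its centre.
- pencils: Pencil cup, 74 mm across, pencils to 165 mm high, by the high side of the rest; a bystander. Origin under its centre.
Not all that is in view belongs to the job. What is meant by the book is not purple, and is the smaller of those in its own colour.

How it is judged:
On the way, in this order (a step that is already met when the one before it is completed fails the run):
1. the knob is turned back to free the jaw (below 0.4 rad) (value of joint knob below 0.4 rad), for 0.1 s.
2. with the knob free, the jaw presses the book home against the hidden stop (over 8 N) (contact force between jaw and book above 8 N and value of joint knob below 0.6 rad), for 0.2 s.
At the end, for the whole second after the job is handed in: The knob is locked (above 1.2 rad), the jaw keeps pressing the book against the hidden stop with 3 to 25 N by itself, and the book lies flat on the sloped deck, at rest (value of joint knob above 1.2 rad and contact force between jaw and book between 3 and 25 N and angle between the z axis of book and the z axis of rack, either way round between 0.47 and 0.58 rad and linear speed of book below 0.01 m/s and velocity of joint jaw between -0.005 and 0.005 m/s); the robot touches nothing.
It fails at once if the book is crushed: over 28 N between jaw and book (contact force between jaw and book above 28 N).
It fails at once if a bystander is moved more than 20 mm (distance of any of mug, glue, stapler, paperback, tape, pencils from where it was at the start of the episode above 0.02 m).
It also fails if it takes over 54 s, if anything falls off the work surface, if the arm or the gripper's body presses on something with over 40 N, if the wrist force passes 120 N, or if a joint passes its speed limit or range.

## Working session

There is one attempt and no reset: what is moved stays moved. The work goes in short steps, Python scripts to look and compute and a tool call to move; the robot and the scene stay as the last step left them, time stands still between calls to the robot, and variables do not carry over. Pictures are saved under pics/ and viewed, at most 10 in all, crops included, and the job is handed in when it is done.

Besides the shell and the picture viewer there is one more tool, called after "Call:" by a JSON object that holds its "op" and its "data", one argument or row to a line. jog_arm: Moves the arm, as the interface text tells. Its arguments: {"type":"object","properties":{"plan":{"type":"array"},"squeeze":{"type":"number"}},"required":["plan"]}

```bash
ls; mkdir -p pics
python3 - <<'E'
from bench import status,camera
import cv2,numpy as np
s=status.read_state(); print(s)
ims=[]
for n in("scene","side"):
    c=camera(n); np.savez(f"pics/{n}0.npz",**c); cv2.imwrite(f"pics/{n}0.png",c["image"][...,::-1]); print(n,c["fx"],c["fy"],c["cx"],c["cy"],c["k1"],c["world_from_camera"].round(3).tolist())
E
```

```text
pics
{'time': 0.0, 'joint_positions': array([ 1.11438495,  0.33290843, -0.06472671,  1.46096747,  0.02163335,
        1.34991381, -0.08850423]), 'joint_vel': array([-0.00096759,  0.00021508,  0.0003866 , -0.00125924, -0.00046621,
        0.00239451,  0.0005815 ]), 'joint_torque': array([-1.75405632e-03, -6.23254108e+01,  2.36918457e-02, -3.89905894e+01,
       -6.13613147e-02,  3.95072834e-02,  1.35726013e-04]), 'ee_pos': array([ 0.26253451, -0.56673898,  0.22171871]), 'eef_rot': array([ 9.76562404e-01,  2.15233149e-01, -2.07114364e-04, -7.20904098e-04]), 'ft_force': array([-0.36565278,  0.05043585,  0.01280698]), 'torque': array([ 0.02180144, -0.03335635, -0.00761338]), 'grip_force': 0.0, 'width': 0.08657579590999924}
scene 361.83717799799734 361.83717799799734 253.41456940079576 194.12347813243804 -0.06391973011785876 [[0.839, 0.382, -0.387, 0.853], [0.544, -0.562, 0.623, -0.51], [0.02, -0.733, -0.68, 0.701], [0.0, 0.0, 0.0, 1.0]]
side 354.6707177699962 354.6707177699962 255.5078182957445 195.56416029030098 -0.033608217812425456 [[0.944, -0.221, 0.244, 0.26], [-0.329, -0.636, 0.698, -0.691], [0.001, -0.74, -0.673, 0.794], [0.0, 0.0, 0.0, 1.0]]
```

View pics/scene0.png

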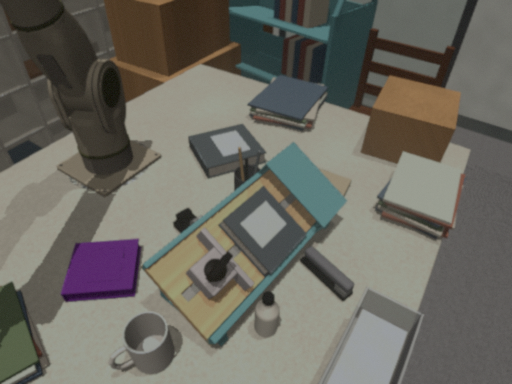

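View pics/side0.png

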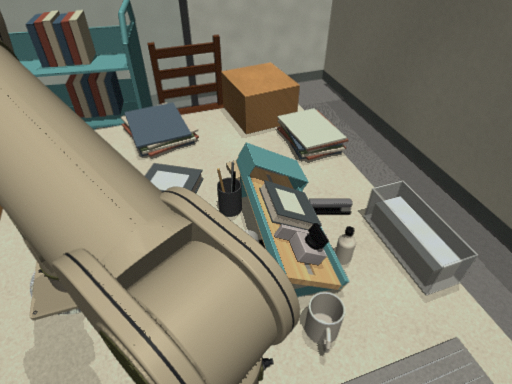

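The scene view shows the rest with its cover at about (305,185), the grey book at (262,228), the jaw at (215,262) and the black knob at (216,268). Its bar points along the rest. Next I measure using depth.

```bash
cat > h.py <<'E'
import numpy as np,cv2
def cloud(c):
    h,w=c["z_map"].shape; K=np.array([[c["fx"],0,c["cx"]],[0,c["fy"],c["cy"]],[0,0,1.]])
    uv=np.stack(np.meshgrid(np.arange(w),np.arange(h)),-1).reshape(-1,1,2).astype(np.float64)
    p=cv2.undistortPoints(uv,K,np.array([float(c["k1"]),0,0,0])).reshape(h,w,2)
    z=c["z_map"].astype(float); P=np.dstack([p[...,0]*z,p[...,1]*z,z]); 
    T=c["world_from_camera"]; P=P@T[:3,:3].T+T[:3,3]; P[z<=0]=np.nan; return P
E
python3 - <<'E'
import numpy as np,cv2
from h import cloud
for n in("scene","side"):
    c=dict(np.load(f"pics/{n}0.npz")); P=cloud(c); hsv=cv2.cvtColor(c["image"],cv2.COLOR_RGB2HSV)
    H,S,V=cv2.split(hsv)
    box=(slice(140,335),slice(140,350)) if n=="scene" else (slice(170,290),slice(235,350))
    m=np.zeros(H.shape,bool); m[box]=True
    ply=m&(H>12)&(H<28)&(S>80)&(V>120)&(P[...,2]>.03)
    q=P[ply]; q=q[np.isfinite(q).all(1)]
    for _ in range(6):
        o=q.mean(0); u,s,vt=np.linalg.svd(q-o,full_matrices=False); nn=vt[2]*np.sign(vt[2][2]); r=(q-o)@nn; q=q[abs(r)<max(.002,2*r.std())]
    ex=np.array([nn[0],nn[1]]);ex=-ex/np.linalg.norm(ex); yaw=np.arctan2(ex[1],ex[0])
    print(n,len(q),"n",nn.round(3),"tilt",np.degrees(np.arccos(nn[2])),"yaw",np.degrees(yaw),"std",r.std(),"o",o.round(3))
    # deck axes
    X=np.array([ex[0]*np.cos(np.pi/6),ex[1]*np.cos(np.pi/6),.5]);Y=np.array([-ex[1],ex[0],0]);Z=np.cross(X,Y)
    L=(P-o)@np.c_[X,Y,Z]
    print("ply range",[np.percentile(L[ply&(abs(L[...,2])<.005)][:,i],[1,99]).round(3) for i in(0,1)])
    D=m&(abs(L[...,0])<.2)&(abs(L[...,1])<.35)
    teal=D&(H>80)&(H<105)&(S>70)&(L[...,2]>.045)&(L[...,2]<.07)
    print("cover",[np.percentile(L[teal][:,i],[1,50,99]).round(4) for i in range(3)],teal.sum())
    kb=D&(V<70)&(L[...,2]>.072)&(L[...,2]<.09)
    k=L[kb]; print("knob",len(k),k.mean(0).round(4),[np.percentile(k[:,i],[1,99]).round(4) for i in range(3)])
    if len(k)>8:
        w,v=np.linalg.eigh(np.cov(k[:,:2].T)); print("bar dir",v[:,1].round(3),"->world",((o+np.r_[X,Y,Z].reshape(3,3).T@k.mean(0))).round(4))
    bk=D&(abs(L[...,2]-.032)<.005)&(L[...,1]<.06); print("z32",bk.sum(),[np.percentile(L[bk][:,i],[1,99]).round(4) for i in(0,1)])
    jw=D&(abs(L[...,2]-.040)<.003)&(V>100)&(S<60);print("z40",jw.sum(),[np.percentile(L[jw][:,i],[1,99]).round(4) for i in(0,1)])
    print("table z",np.nanmedian(P[300:,:60,2]) )
E
```

```text
scene 1372 n [ 0.499 -0.047  0.865] tilt 30.0715963406015 yaw 174.62422421232918 std 0.0009753881790080703 o [ 0.565 -0.136  0.088]
ply range [array([-0.081,  0.086]), array([-0.214,  0.151])]
cover [array([-0.0931,  0.0016,  0.0941]), array([-0.3048, -0.2484, -0.1999]), array([0.0505, 0.0532, 0.0557])] 2175
knob 265 [-0.0103  0.0673  0.0822] [array([-0.1118,  0.0107]), array([0.0382, 0.0951]), array([0.0752, 0.0897])]
bar dir [-0.984 -0.181] ->world [ 0.609  -0.2073  0.1542]
z32 3941 [array([-0.1559,  0.0646]), array([-0.1652,  0.0321])]
z40 986 [array([-0.1496,  0.0738]), array([-0.0046,  0.0996])]
table z 0.023790019121814276
side 1507 n [ 0.499 -0.048  0.865] tilt 30.061243896201805 yaw 174.4949825811447 std 0.000813008059994525 o [ 0.537 -0.198  0.1  ]
ply range [array([-0.106,  0.056]), array([-0.27 ,  0.087])]
cover [array([-0.1189, -0.0709,  0.0137]), array([-0.3159, -0.275 ,  0.0295]), array([0.0478, 0.0526, 0.0682])] 228
knob 156 [-0.0353  0.0005  0.0795] [array([-0.1248, -0.0129]), array([-0.0264,  0.0307]), array([0.0722, 0.0897])]
bar dir [-0.974 -0.225] ->world [ 0.6067 -0.2052  0.1509]
z32 1614 [array([-0.1743,  0.0495]), array([-0.2684,  0.0355])]
z40 357 [array([-0.1809,  0.0522]), array([-0.2159,  0.0351])]
table z 0.00046092683999865436
```

```bash
cat >> h.py <<'E'
yaw=np.radians(174.56)
ex=np.array([np.cos(yaw),np.sin(yaw)]);c30=np.cos(np.pi/6)
X=np.array([ex[0]*c30,ex[1]*c30,.5]);Y=np.array([-ex[1],ex[0],0]);Z=np.cross(X,Y); R=np.c_[X,Y,Z]
E
python3 - <<'E'
import numpy as np,cv2
from h import *
o=np.array([0.565,-0.136,0.088]); 
for n in("scene","side"):
    c=dict(np.load(f"pics/{n}0.npz")); P=cloud(c); H,S,V=cv2.split(cv2.cvtColor(c["image"],cv2.COLOR_RGB2HSV))
    L=(P-o)@R; x,y,z=L[...,0],L[...,1],L[...,2]
    D=(abs(x)<.13)&(abs(y)<.35)
    pc=lambda m,i:np.percentile(L[m][:,i],[1,5,50,95,99]).round(4)
    ply=D&(H>12)&(H<28)&(S>80)&(abs(z)<.006); print(n,"ply z",pc(ply,2),"y",pc(ply,1),"x",pc(ply,0))
    t=D&(H>80)&(H<105)&(S>70)&(abs(z-.053)<.006)&(y<-.15);print("cover",pc(t,0),pc(t,1),pc(t,2))
    led=D&(H>80)&(H<105)&(S>70)&(z<.03)&(z>.01)&(x<-.08)&(y>-.15);print("ledge",led.sum(),pc(led,0),pc(led,1))
    # knob bar
    b=(abs(x)<.06)&(y>-.02)&(y<.12)&(z>.075)&(z<.09)&(V<90)
    print("knob",b.sum(),[pc(b,i) for i in range(3)])
    q=L[b][:,:2]; w,v=np.linalg.eigh(np.cov(q.T)); print("dir",v[:,1].round(3),w**.5, cv2.minAreaRect((q*1000).astype(np.float32)))
    j=(abs(x)<.09)&(y>-.06)&(y<.12)&(abs(z-.040)<.0025)&(V>90)&(S<70);print("jaw",j.sum(),pc(j,0),pc(j,1))
    bk=(x>-.1)&(x<.09)&(y>-.25)&(y<.05)&(abs(z-.032)<.004)&(V<110)&(S<90);print("book",bk.sum(),pc(bk,0),pc(bk,1))
    a=(z<.5)&(P[...,2]>.02)&(P[...,0]>.3)&(P[...,0]<.75)&(P[...,1]>-.5)&(P[...,1]<.1)&~((abs(x)<.13)&(abs(y)<.25))
    nl,lab,st,ce=cv2.connectedComponentsWithStats(a.astype(np.uint8))
    for i in range(1,nl):
        if st[i,4]>60: q=P[lab==i]; print("  obj px",ce[i].round(),np.nanpercentile(q,[2,98],axis=0).round(3).tolist())
E
```

```text
scene ply z [-0.0041 -0.0019  0.0004  0.0025  0.0034] y [-0.2354 -0.2302  0.0334  0.1488  0.1505] x [-0.081  -0.0756 -0.0252  0.0848  0.0869]
cover [-0.0931 -0.085   0.0016  0.0861  0.0941] [-0.3052 -0.2994 -0.2489 -0.2044 -0.2004] [0.0507 0.0515 0.0534 0.0552 0.0559]
ledge 645 [-0.0974 -0.0964 -0.0913 -0.0852 -0.0844] [-0.1404 -0.1096  0.055   0.1435  0.1503]
knob 238 [array([-0.0084, -0.0065,  0.0015,  0.0092,  0.0107]), array([0.0373, 0.0406, 0.0691, 0.0936, 0.0947]), array([0.0762, 0.0777, 0.0823, 0.0844, 0.0852])]
dir [-0.147  0.989] [0.00405402 0.01719582] ((1.494755744934082, 66.01345825195312), (13.815420150756836, 58.60490036010742), 8.523874282836914)
jaw 977 [-0.0674 -0.0546  0.0122  0.0597  0.0735] [0.0198 0.0215 0.0464 0.0975 0.0994]
book 2601 [-0.0834 -0.0793 -0.0285  0.0605  0.0645] [-0.1655 -0.161  -0.0843 -0.0275  0.0312]
  obj px [183. 217.] [[0.357, -0.089, 0.02], [0.383, -0.048, 0.047]]
  obj px [105. 269.] [[0.301, -0.375, 0.023], [0.366, -0.198, 0.036]]
  obj px [322. 262.] [[0.703, -0.026, 0.031], [0.749, 0.008, 0.05]]
  obj px [269. 323.] [[0.682, -0.216, 0.02
[... 582 characters left out ...]
123]), array([0.0385, 0.0401, 0.0696, 0.094 , 0.0952]), array([0.0752, 0.0757, 0.0798, 0.0816, 0.0819])]
dir [-0.143  0.99 ] [0.00377056 0.01762817] ((4.030824184417725, 66.6463851928711), (15.430276870727539, 57.98631286621094), 8.822279930114746)
jaw 275 [-0.0662 -0.0251  0.0236  0.0641  0.076 ] [0.0201 0.0221 0.0545 0.0972 0.0993]
book 893 [-0.0822 -0.0762 -0.0033  0.0652  0.0681] [-0.1668 -0.1619 -0.0817 -0.0271  0.0312]
  obj px [221. 195.] [[0.415, 0.067, 0.06], [0.435, 0.098, 0.101]]
  obj px [325. 203.] [[0.7, -0.027, 0.026], [0.749, 0.008, 0.048]]
  obj px [349. 254.] [[0.675, -0.216, 0.021], [0.71, -0.203, 0.078]]
  obj px [327. 332.] [[0.51, -0.429, 0.022], [0.562, -0.383, 0.096]]
```

```bash
cat >> h.py <<'E'
from scipy.spatial.transform import Rotation as Ro
o=np.array([0.565,-0.136,0.088]); K=np.array([.0025,.066,.070])
def tgt(k,th,back):  # tool pose gripping bar at knob angle th; k = knob grip in deck frame; back = mm retreat along normal
    y=-(np.sin(th)*X+np.cos(th)*Y); z=-Z; x=np.cross(y,z)
    p=o+R@np.asarray(k)+z*(.019-back/1000); return p,np.c_[x,y,z]
def delta(s,p,M):
    R0=Ro.from_quat(s["eef_rot"]); d=R0.inv().apply(p-s["ee_pos"])*1000; r=(R0.inv()*Ro.from_matrix(M)).as_rotvec()
    return r.round(3),d.round(1)
E
python3 - <<'E'
from h import *
from bench import status
s=status.read_state(); p,M=tgt(K,1.42,100); print(p,M.round(2).tolist(),delta(s,p,M))
E
```

```text
[ 0.63174762 -0.20865513  0.22001984] [[-0.04, 0.87, -0.5], [1.0, 0.07, 0.05], [0.08, -0.49, -0.87]] (array([ 0.5  , -0.24 , -1.164]), array([ 485.6, -169.8,    2. ]))
```

Call:
{"op": "jog_arm", "data": {
  "plan": [
    [0.25,-0.12,-0.58,240,-85,-20,1],
    [0.25,-0.12,-0.58,240,-85,-20,1],
    [0.25,-0.12,-0.58,240,-85,-20,1],
    [0.25,-0.12,-0.58,240,-85,-20,1],
    [0.25,-0.12,-0.58,240,-85,-20,1],
    [0.25,-0.12,-0.58,240,-85,-20,1],
    [0.5,-0.24,-1.164,486,-170,2,1],
    [0.5,-0.24,-1.164,486,-170,2,1],
    [0.5,-0.24,-1.164,486,-170,2,1],
    [0.5,-0.24,-1.164,486,-170,2,1],
    [0.5,-0.24,-1.164,486,-170,2,1],
    [0.5,-0.24,-1.164,486,-170,2,1]
  ],
  "squeeze": 40
}}

```text
time: 1.3
ee_pos: [0.6359, -0.2008, 0.2158]
eef_rot: [0.659, 0.706, -0.159, -0.206]
ft_force: [-0.7, 0.0, -1.7]
width: 0.087
grip_force: 0.0
```

Run:
```python
from h import *
from bench import status,camera
s=status.read_state(); p,M=tgt(K,1.42,100); print(s["time"],s["joint_positions"].round(2),s["ee_pos"],delta(s,p,M),s["ft_force"])
```

```text
1.3 [ 0.23  0.89 -0.06  0.72  0.1   2.06  0.27] [ 0.63592289 -0.20080176  0.21577665] (array([-0.002,  0.001,  0.013]), array([-7.3, -6.4, -2. ])) [-0.70413278  0.04651045 -1.71687927]
```

Call:
{"op": "jog_arm", "data": {
  "plan": [
    [0,0,0.013,-7,-6,10,1],
    [0,0,0.013,-7,-6,25,1],
    [0,0,0.013,-7,-6,38,1],
    [0,0,0.013,-7,-6,38,1],
    [0,0,0.013,-7,-6,38,1]
  ]
}}

```text
time: 1.8
ee_pos: [0.6083, -0.2143, 0.1902]
eef_rot: [0.668, 0.697, -0.161, -0.203]
ft_force: [-0.6, -0.7, 0.6]
width: 0.0868
grip_force: 0.0
```

Run:
```python
from h import *
from bench import status,camera
s=status.read_state(); p,M=tgt(K,1.42,60); print(s["time"],s["joint_positions"].round(3),s["ee_pos"],delta(s,p,M),s["ft_force"])
c=camera("wrist"); np.savez("pics/w1.npz",**c,ee=s["ee_pos"],q=s["eef_rot"]); cv2.imwrite("pics/w1.png",c["image"][...,::-1])
```

```text
1.8 [ 0.257  0.828 -0.058  0.879  0.107  1.956  0.263] [ 0.60834339 -0.21430197  0.19022814] (array([ 0.   ,  0.001, -0.014]), array([7.1, 5.8, 2.8])) [-0.64972476 -0.6938655   0.61535091]
```

View pics/w1.png

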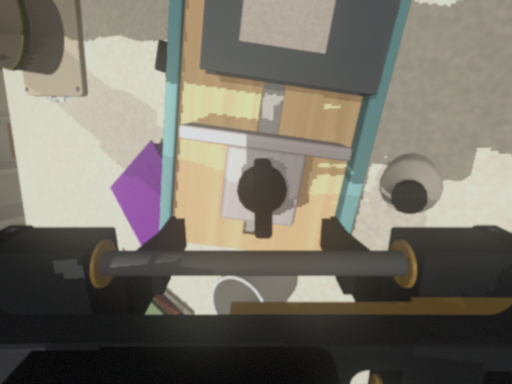

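The wrist view shows the knob bar running from (262,160) to (263,235), almost parallel to the finger pads, with the jaw plate at y≈140 and the book above it. I'll refine the knob position from this view.

Run:
```python
from h import *
c=dict(np.load("pics/w1.npz")); T=np.eye(4);T[:3,:3]=Ro.from_quat(c["q"]).as_matrix();T[:3,3]=c["ee"]; c["world_from_camera"]=T@c["mount"]
P=cloud(c);L=(P-o)@R;x,y,z=np.moveaxis(L,-1,0);V=c["image"].max(-1)
ply=(abs(x)<.08)&(abs(z)<.012)&(y>-.02)&(y<.12)&(np.ptp(c["image"].astype(int),-1)>50); print("deck z",np.percentile(z[ply],[5,50,95]))
b=(abs(x)<.06)&(y>0)&(y<.12)&(z>.076)&(z<.092)&(V<70); b[240:]=False
print(b.sum(),np.percentile(L[b],[1,50,99],axis=0).round(4)); q=(L[b][:,:2]*1000).astype(np.float32)
print(cv2.minAreaRect(q)); w,v=np.linalg.eigh(np.cov(q.T)); print(v[:,1])
j=(abs(x)<.09)&(y>-.03)&(y<.12)&(abs(z-.04)<.005)&(V>110)&(np.ptp(c["image"].astype(int),-1)<40);j[240:]=False;print("jaw",np.percentile(L[j],[1,50,99],axis=0).round(4))
```

```text
deck z [-0.00175435 -0.00061022  0.00050467]
474 [[-0.0061  0.0345  0.0775]
 [-0.0001  0.0516  0.0811]
 [ 0.0066  0.0715  0.0827]]
((0.924461841583252, 57.776485443115234), (11.618431091308594, 47.39397048950195), 7.350269317626953)
[-0.151378    0.98847595]
jaw [[-0.0675  0.0184  0.0363]
 [ 0.0064  0.0345  0.0392]
 [ 0.0737  0.0967  0.0409]]
```

```bash
sed -i 's/K=np.array(\[.0025,.066,.070\])/K=np.array([0,.0645,.070])/' h.py
python3 - <<'E'
from h import *
from bench import status,camera
s=status.read_state(); p,M=tgt(K,1.42,0); print(delta(s,p,M))
E
```

```text
(array([ 0.001,  0.001, -0.014]), array([ 8.3,  8.4, 63.2]))
```

Call:
{"op": "jog_arm", "data": {
  "plan": [
    [0,0,-0.014,8,8.4,0,1],
    [0,0,-0.014,8,8.4,20,1],
    [0,0,-0.014,8,8.4,40,1],
    [0,0,-0.014,8,8.4,62,1],
    [0,0,-0.014,8,8.4,62,1],
    [0,0,-0.014,8,8.4,62,1]
  ],
  "squeeze": 20
}}

```text
time: 2.45
ee_pos: [0.5854, -0.2024, 0.1333]
eef_rot: [0.663, 0.702, -0.159, -0.204]
ft_force: [0.5, -1.0, 1.3]
width: 0.0872
grip_force: 0.0
```

Call:
{"op": "jog_arm", "data": {
  "plan": [
    [0,0,0,0,0,0,-1],
    [0,0,0,0,0,0,-1],
    [0,0,0,0,0,0,-1],
    [0,0,0,0,0,0,-1],
    [0,0,0,0,0,0,-1],
    [0,0,0,0,0,0,-1],
    [0,0,0,0,0,0,-1],
    [0,0,0,0,0,0,-1]
  ]
}}

```text
time: 3.25
ee_pos: [0.5846, -0.2029, 0.1329]
eef_rot: [0.663, 0.702, -0.159, -0.204]
ft_force: [-0.2, -0.3, 5.3]
width: 0.0313
grip_force: 2.4
```

Run:
```python
from h import *
from bench import status,camera
s=status.read_state(); p,M=tgt(K,1.42,0); print(s["time"],s["joint_positions"].round(2),delta(s,p,M),s["ft_force"],s["torque"],s["width"],s["grip_force"],((s["ee_pos"]-o)@R).round(4))
```

```text
3.25 [ 0.26  0.79 -0.07  1.06  0.11  1.81  0.25] (array([0.   , 0.001, 0.   ]), array([0.3, 0.1, 0.8])) [-0.17201026 -0.25392008  5.32099004] [-0.0730481   0.29212451  0.0597941 ] 0.03125316687779465 2.4475619081931654 [0.0001 0.0648 0.0518]
```

Call:
{"op": "jog_arm", "data": {
  "plan": [
    [0,0,0,0,0,-6,-0.2],
    [0,0,0,0,0,-6,-0.2],
    [0,0,0,0,0,-6,-1],
    [0,0,0,0,0,-6,-1],
    [0,0,0,0,0,-6,-1],
    [0,0,0,0,0,-6,-1],
    [0,0,0,0,0,-6,-1],
    [0,0,0,0,0,-6,-1]
  ]
}}

```text
time: 4.05
ee_pos: [0.5869, -0.2033, 0.1382]
eef_rot: [0.663, 0.702, -0.16, -0.204]
ft_force: [-5.2, 1.1, 2.3]
width: 0.014
grip_force: 20.0
```

Run:
```python
from h import *
from bench import status,camera
s=status.read_state(); print(s["time"],s["ft_force"],s["torque"],s["width"],s["grip_force"],((s["ee_pos"]-o)@R).round(4))
```

```text
4.05 [-5.18753275  1.14545168  2.33754178] [ 0.04923561  0.7430192  -0.05844566] 0.013951573454104183 19.999660570174456 [0.0007 0.0649 0.0576]
```

Call:
{"op": "jog_arm", "data": {
  "plan": [
    [0,0,0,0,-0.7,0,-1],
    [0,0,-0.13,0,-0.7,0,-1],
    [0,0,-0.26,0,-0.7,0,-1],
    [0,0,-0.39,0,-0.7,0,-1],
    [0,0,-0.52,0,-0.7,0,-1],
    [0,0,-0.65,0,-0.7,0,-1],
    [0,0,-0.78,0,-0.7,0,-1],
    [0,0,-0.91,0,-0.7,0,-1],
    [0,0,-1.04,0,-0.7,0,-1],
    [0,0,-1.17,0,-0.7,0,-1],
    [0,0,-1.3,0,-0.7,0,-1],
    [0,0,-1.3,0,-0.7,0,-1]
  ],
  "squeeze": 40
}}

```text
time: 5.25
ee_pos: [0.5867, -0.2035, 0.1383]
eef_rot: [0.102, 0.96, -0.003, -0.259]
ft_force: [-5.0, -0.9, 2.2]
width: 0.0138
grip_force: 40.0
```

```bash
cat >> h.py <<'E'
def rep():
    from bench import status
    s=status.read_state(); M=Ro.from_quat(s["eef_rot"]).as_matrix(); y=-R.T@M[:,1]
    print("t",s["time"],"th",np.arctan2(y[0],y[1]).round(3),"F deck",(s["ft_force"]@R).round(2),"T deck",(s["torque"]@R).round(2),"w",s["width"].round(4),"g",round(s["grip_force"],1),"deckpos mm",((s["ee_pos"]-o)@R*1000).round(1),"ax in deck x,y,z:",(R.T@M).T.round(3).tolist(),s["joint_positions"].round(2))
E
python3 -c "
from h import *
rep()"
```

```text
Traceback (most recent call last):
  File "h.py", line 22, in rep
    print("t",s["time"],"th",np.arctan2(y[0],y[1]).round(3),"F deck",(s["ft_force"]@R).round(2),"T deck",(s["torque"]@R).round(2),"w",s["width"].round(4),"g",round(s["grip_force"],1),"deckpos mm",((s["ee_pos"]-o)@R*1000).round(1),"ax in deck x,y,z:",(R.T@M).T.round(3).tolist(),s["joint_positions"].round(2))
                                                                                                                                      ^^^^^^^^^^^^^^^^
AttributeError: 'float' object has no attribute 'round'
```

```bash
sed -i 's/s\["width"\].round(4)/round(s["width"],4)/' h.py
python3 -c "
from h import *
rep()"
```

```text
t 5.25 th 0.118 F deck [ 5.32  1.36 -0.59] T deck [ 0.08 -0.42  0.22] w 0.0138 g 40.0 deckpos mm [ 0.9 65.1 57.6] ax in deck x,y,z: [[0.993, -0.117, -0.0], [-0.117, -0.993, -0.001], [-0.0, 0.001, -1.0]] [ 0.4   0.82 -0.33  1.03  0.25  1.85  1.46]
```

Call:
{"op": "jog_arm", "data": {
  "plan": [
    [0,0,0,0.6,5,0,-1],
    [0,0,0,1.8,15,0,-1],
    [0,0,0,2.9,25,0,-1],
    [0,0,0,3.9,33,0,-1],
    [0,0,0,4.4,37,0,-1],
    [0,0,0,4.7,40,0,-1],
    [0,0,0,5.0,43,0,-1],
    [0,0,0,5.4,46,0,-1],
    [0,0,0,5.7,49,0,-1],
    [0,0,0,6.1,52,0,-1],
    [0,0,0,6.4,55,0,-1],
    [0,0,0,6.8,58,0,-1]
  ]
}}

```text
time: 6.45
ee_pos: [0.5921, -0.1462, 0.1383]
eef_rot: [0.106, 0.96, -0.005, -0.259]
ft_force: [-5.3, -4.3, 2.2]
width: 0.0134
grip_force: 40.0
```

```bash
python3 -c "
from h import *
rep()"
```

```text
t 6.45 th 0.126 F deck [ 5.37  4.77 -0.53] T deck [ 0.93 -0.53  0.16] w 0.0134 g 40.0 deckpos mm [ 0.9  7.6 57.5] ax in deck x,y,z: [[0.992, -0.125, 0.0], [-0.125, -0.992, -0.002], [0.0, 0.002, -1.0]] [ 0.34  0.8  -0.35  1.07  0.22  1.84  1.37]
```

Call:
{"op": "jog_arm", "data": {
  "plan": [
    [0,0,0,0.4,3,0,-1],
    [0,0,0,0.7,6,0,-1],
    [0,0,0,1.1,9,0,-1],
    [0,0,0,1.4,12,0,-1],
    [0,0,0,1.8,15,0,-1],
    [0,0,0,2.1,18,0,-1],
    [0,0,0,2.5,21,0,-1],
    [0,0,0,2.8,24,0,-1],
    [0,0,0,3.2,27,0,-1],
    [0,0,0,3.5,30,0,-1],
    [0,0,0,3.9,33,0,-1],
    [0,0,0,4.2,36,0,-1]
  ]
}}

```text
time: 7.65
ee_pos: [0.5955, -0.1102, 0.1383]
eef_rot: [0.106, 0.96, -0.005, -0.259]
ft_force: [-6.4, -4.8, 3.6]
width: 0.0137
grip_force: 40.0
```

Call:
{"op": "jog_arm", "data": {
  "plan": [
    [0,0,0,0.1,1,0,-1],
    [0,0,0,0.2,2,0,-1],
    [0,0,0,0.4,3,0,-1],
    [0,0,0,0.5,4,0,-1],
    [0,0,0,0.6,5,0,-1],
    [0,0,0,0.7,6,0,-1]
  ]
}}

```text
time: 8.25
ee_pos: [0.5961, -0.1042, 0.1383]
eef_rot: [0.106, 0.96, -0.005, -0.259]
ft_force: [-6.8, -4.7, 3.5]
width: 0.0136
grip_force: 40.0
```

```bash
python3 -c "
from h import *
rep()"
```

```text
t 8.25 th 0.126 F deck [ 7.2   5.3  -0.14] T deck [ 1.05 -0.93  0.21] w 0.0136 g 40.0 deckpos mm [  0.9 -34.6  57.5] ax in deck x,y,z: [[0.992, -0.125, 0.0], [-0.125, -0.992, -0.003], [0.001, 0.003, -1.0]] [ 0.3   0.79 -0.37  1.08  0.2   1.83  1.31]
```

Call:
{"op": "jog_arm", "data": {
  "plan": [
    [0,0,0,0.5,1,0,-1],
    [0,0,0,1.0,2,0,-1],
    [0,0,0,1.2,3,0,-1],
    [0,0,0,1.3,4,0,-1],
    [0,0,0,1.4,5,0,-1],
    [0,0,0,1.5,6,0,-1],
    [0,0,0,1.6,7,0,-1],
    [0,0,0,1.7,8,0,-1],
    [0,0,0,1.8,9,0,-1]
  ]
}}

```text
time: 9.15
ee_pos: [0.597, -0.0938, 0.1383]
eef_rot: [0.103, 0.96, -0.004, -0.259]
ft_force: [-3.2, -3.4, -1.1]
width: 0.014
grip_force: 40.0
```

Call:
{"op": "jog_arm", "data": {
  "plan": [
    [0,0,0,0.1,1,0,-1],
    [0,0,0,0.2,2,0,-1],
    [0,0,0,0.4,3,0,-1],
    [0,0,0,0.5,4,0,-1]
  ]
}}

```text
time: 9.55
ee_pos: [0.5974, -0.0897, 0.1383]
eef_rot: [0.103, 0.96, -0.004, -0.259]
ft_force: [-3.2, -4.0, -1.9]
width: 0.0139
grip_force: 40.0
```

```bash
python3 -c "
from h import *
rep()"
```

```text
t 9.55 th 0.119 F deck [ 1.5   4.25 -3.09] T deck [ 0.75  0.37 -0.12] w 0.0139 g 40.0 deckpos mm [  1.  -49.1  57.5] ax in deck x,y,z: [[0.993, -0.119, -0.001], [-0.119, -0.993, -0.001], [-0.001, 0.001, -1.0]] [ 0.29  0.79 -0.38  1.08  0.2   1.83  1.3 ]
```

Call:
{"op": "jog_arm", "data": {
  "plan": [
    [0,0,0,0.1,1,0,-1],
    [0,0,0,0.2,2,0,-1],
    [0,0,0,0.4,3,0,-1],
    [0,0,0,0.5,4,0,-1],
    [0,0,0,0.6,5,0,-1],
    [0,0,0,0.7,6,0,-1],
    [0,0,0,0.8,7,0,-1],
    [0,0,0,0.9,8,0,-1]
  ]
}}

```text
time: 10.35
ee_pos: [0.5981, -0.0818, 0.1383]
eef_rot: [0.103, 0.96, -0.004, -0.259]
ft_force: [-4.1, -3.7, -2.3]
width: 0.0137
grip_force: 40.0
```

Call:
{"op": "jog_arm", "data": {
  "plan": [
    [0,0,0,0.1,1,0,-1],
    [0,0,0,0.2,2,0,-1],
    [0,0,0,0.4,3,0,-1],
    [0,0,0,0.5,4,0,-1],
    [0,0,0,0.6,5,0,-1],
    [0,0,0,0.7,6,0,-1],
    [0,0,0,0.8,7,0,-1],
    [0,0,0,0.9,8,0,-1]
  ]
}}

```text
time: 11.15
ee_pos: [0.5989, -0.0738, 0.1383]
eef_rot: [0.103, 0.96, -0.004, -0.259]
ft_force: [-3.6, -4.0, -1.7]
width: 0.0135
grip_force: 40.0
```

Call:
{"op": "jog_arm", "data": {
  "plan": [
    [0,0,0,0.1,1,0,-1],
    [0,0,0,0.2,2,0,-1],
    [0,0,0,0.4,3,0,-1],
    [0,0,0,0.5,4,0,-1],
    [0,0,0,0.6,5,0,-1],
    [0,0,0,0.7,6,0,-1],
    [0,0,0,0.8,7,0,-1],
    [0,0,0,0.9,8,0,-1]
  ]
}}

```text
time: 11.95
ee_pos: [0.5996, -0.0658, 0.1383]
eef_rot: [0.103, 0.96, -0.004, -0.259]
ft_force: [-4.7, -3.8, -1.7]
width: 0.0138
grip_force: 40.0
```

Call:
{"op": "jog_arm", "data": {
  "plan": [
    [0,0,0,0.1,1,0,-1],
    [0,0,0,0.2,2,0,-1],
    [0,0,0,0.4,3,0,-1],
    [0,0,0,0.5,4,0,-1],
    [0,0,0,0.6,5,0,-1],
    [0,0,0,0.7,6,0,-1],
    [0,0,0,0.8,7,0,-1],
    [0,0,0,0.9,8,0,-1]
  ]
}}

```text
time: 12.75
ee_pos: [0.6004, -0.0578, 0.1383]
eef_rot: [0.103, 0.96, -0.004, -0.259]
ft_force: [-5.0, -3.6, -1.3]
width: 0.0133
grip_force: 40.0
```

Call:
{"op": "jog_arm", "data": {
  "plan": [
    [0,0,0,0.1,1,0,-1],
    [0,0,0,0.2,2,0,-1],
    [0,0,0,0.4,3,0,-1],
    [0,0,0,0.5,4,0,-1],
    [0,0,0,0.6,5,0,-1],
    [0,0,0,0.7,6,0,-1],
    [0,0,0,0.8,7,0,-1],
    [0,0,0,0.9,8,0,-1]
  ]
}}

```text
time: 13.55
ee_pos: [0.601, -0.0524, 0.1383]
eef_rot: [0.105, 0.96, -0.005, -0.259]
ft_force: [-5.7, -13.1, -0.3]
width: 0.0137
grip_force: 40.0
```

Run:
```python
from h import *
rep()
from bench import camera
for n in("scene","side"):
    c=camera(n); cv2.imwrite(f"pics/{n}1.png",c["image"][...,::-1])
```

```text
t 13.55 th 0.123 F deck [ 3.69 13.59 -2.5 ] T deck [ 2.87 -0.12  0.07] w 0.0137 g 40.0 deckpos mm [  1.  -86.7  57.5] ax in deck x,y,z: [[0.992, -0.123, -0.0], [-0.123, -0.992, -0.004], [0.0, 0.004, -1.0]] [ 0.24  0.79 -0.39  1.09  0.18  1.83  1.24]
```

View pics/scene1.png

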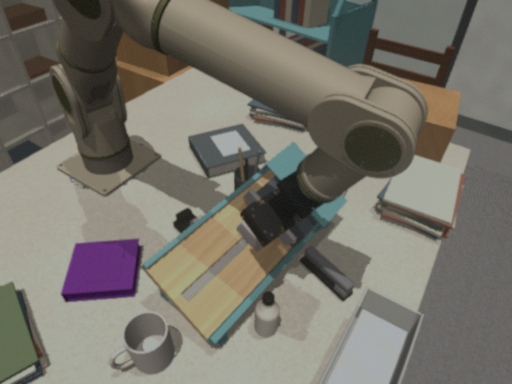

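The scene view shows the jaw with the gripper at about (265,215) and the book under the cover. The bystanders (mug, glue bottle, stapler) haven't moved. The stop is pushing back at 13.6 N, so I press slightly more, then lock.

Call:
{"op": "jog_arm", "data": {
  "plan": [
    [0,0,0,0.1,1,0,-1],
    [0,0,0,0.2,2,0,-1],
    [0,0,0,0.3,3,0,-1],
    [0,0,0,0.3,3,0,-1],
    [0,0,0,0.3,3,0,-1],
    [0,0,0,0.3,3,0,-1]
  ]
}}

```text
time: 14.25
ee_pos: [0.6012, -0.0502, 0.1383]
eef_rot: [0.105, 0.96, -0.006, -0.259]
ft_force: [-6.6, -14.5, -0.3]
width: 0.0137
grip_force: 40.0
```

```bash
python3 -c "
from h import *
rep()"
```

```text
t 14.25 th 0.124 F deck [ 4.37 15.11 -2.9 ] T deck [ 3.1  -0.28  0.06] w 0.0137 g 40.0 deckpos mm [  1.  -88.8  57.5] ax in deck x,y,z: [[0.992, -0.124, -0.0], [-0.124, -0.992, -0.004], [0.0, 0.004, -1.0]] [ 0.24  0.79 -0.39  1.08  0.18  1.83  1.24]
```

15 N reached. Locking now.

Call:
{"op": "jog_arm", "data": {
  "plan": [
    [0,0,0.13,0,0,0,-1],
    [0,0,0.26,0,0,0,-1],
    [0,0,0.39,0,0,0,-1],
    [0,0,0.52,0,0,0,-1],
    [0,0,0.65,0,0,0,-1],
    [0,0,0.78,0,0,0,-1]
  ]
}}

```text
time: 14.85
ee_pos: [0.6012, -0.0501, 0.1383]
eef_rot: [0.464, 0.847, -0.104, -0.237]
ft_force: [-6.0, -12.5, -0.8]
width: 0.0134
grip_force: 40.0
```

```bash
python3 -c "
from h import *
rep()"
```

```text
t 14.85 th 0.909 F deck [ 3.74 12.97 -3.08] T deck [3.13 0.02 0.18] w 0.0134 g 40.0 deckpos mm [  1.  -89.   57.5] ax in deck x,y,z: [[0.615, -0.789, -0.003], [-0.789, -0.615, -0.003], [0.0, 0.004, -1.0]] [ 0.15  0.77 -0.23  1.09  0.09  1.81  0.51]
```

Call:
{"op": "jog_arm", "data": {
  "plan": [
    [0,0,0.13,0,0,0,-1],
    [0,0,0.26,0,0,0,-1],
    [0,0,0.39,0,0,0,-1],
    [0,0,0.5,0,0,0,-1],
    [0,0,0.57,0,0,0,-1],
    [0,0,0.6,0,0,0,-1],
    [0,0,0.6,0,0,0,-1]
  ]
}}

```text
time: 15.55
ee_pos: [0.6014, -0.05, 0.1383]
eef_rot: [0.692, 0.674, -0.169, -0.196]
ft_force: [-5.0, -13.7, -0.8]
width: 0.0135
grip_force: 40.0
```

```bash
python3 -c "
from h import *
rep()"
```

```text
t 15.55 th 1.505 F deck [ 2.82 14.1  -2.56] T deck [3.18 0.12 0.18] w 0.0135 g 40.0 deckpos mm [  0.8 -89.1  57.6] ax in deck x,y,z: [[0.066, -0.998, -0.004], [-0.998, -0.066, 0.0], [-0.0, 0.004, -1.0]] [ 0.08  0.76 -0.1   1.1   0.02  1.81 -0.04]
```

Call:
{"op": "jog_arm", "data": {
  "plan": [
    [0,0,0,-1,0,0,-1],
    [0,0,0,-2,0,0,-1],
    [0,0,0,-2.6,0,0,-1],
    [0,0,0,-2.6,0,0,-1]
  ]
}}

```text
time: 15.95
ee_pos: [0.6014, -0.0501, 0.1383]
eef_rot: [0.691, 0.675, -0.168, -0.197]
ft_force: [-5.2, -6.9, -0.1]
width: 0.014
grip_force: 40.0
```

```bash
python3 -c "
from h import *
rep()"
```

```text
t 15.95 th 1.5 F deck [ 3.88  7.33 -2.32] T deck [ 1.58 -0.06  0.06] w 0.014 g 40.0 deckpos mm [  0.8 -88.9  57.6] ax in deck x,y,z: [[0.07, -0.998, -0.002], [-0.998, -0.07, 0.0], [-0.0, 0.002, -1.0]] [ 0.08  0.76 -0.1   1.1   0.02  1.81 -0.03]
```

Jaw holds. Unload the rest, open and retreat.

Call:
{"op": "jog_arm", "data": {
  "plan": [
    [0,0,0,-1,0,0,-1],
    [0,0,0,-2,0,0,-1],
    [0,0,0,-2.4,0,0,-1],
    [0,0,0,-2.4,0,0,0.3],
    [0,0,0,-2.4,0,0,0.3],
    [0,0,0,-2.4,0,0,0.3],
    [0,0,0,-2.4,0,0,0.3],
    [0,0,0,-2.4,0,-10,0.3],
    [0,0,0,-2.4,0,-25,0.3],
    [0,0,0,-2.4,0,-45,0.3],
    [0,0,0,-2.4,0,-70,0.3],
    [0,0,0,-2.4,0,-70,0.3]
  ]
}}

```text
time: 17.15
ee_pos: [0.6384, -0.0551, 0.2017]
eef_rot: [0.691, 0.676, -0.166, -0.195]
ft_force: [-0.2, -0.5, -0.6]
width: 0.0564
grip_force: 0.0
```

Run:
```python
from h import *
rep()
from bench import camera,status
s=status.read_state();c=camera("wrist"); cv2.imwrite("pics/w2.png",c["image"][...,::-1])
T=np.eye(4);T[:3,:3]=Ro.from_quat(s["eef_rot"]).as_matrix();T[:3,3]=s["ee_pos"]; c["world_from_camera"]=T@c["mount"]
L=(cloud(c)-o)@R;x,y,z=np.moveaxis(L,-1,0);V=c["image"].max(-1)
b=(abs(x)<.06)&(y<0)&(y>-.15)&(z>.076)&(z<.092)&(V<70); b[240:]=False
q=L[b][:,:2]; w,v=np.linalg.eigh(np.cov(q.T)); print(v[:,1],"theta",np.arctan2(abs(v[1,1]),-v[0,1]*np.sign(v[1,1])), np.percentile(q,[1,99],axis=0))
```

```text
t 17.15 th 1.499 F deck [-0.13  0.54 -0.57] T deck [-0.01  0.69 -0.02] w 0.0564 g 0.0 deckpos mm [  0.2 -87.5 131.2] ax in deck x,y,z: [[0.071, -0.997, -0.001], [-0.997, -0.071, 0.006], [-0.006, 0.001, -1.0]] [ 0.07  0.82 -0.09  0.87  0.02  1.97 -0.03]
[-0.19205785  0.98138361] theta 1.3775377220589415 [[-0.00532421 -0.11928726]
 [ 0.00643691 -0.09039139]]
```

View pics/w2.png

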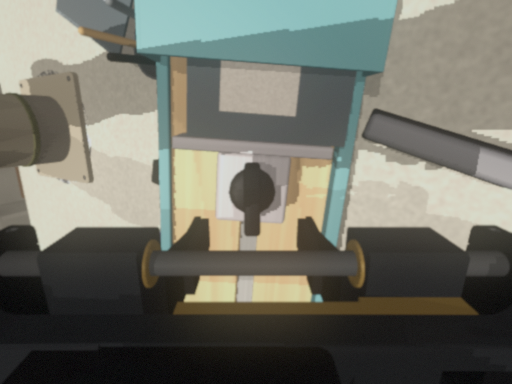

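The wrist view shows the knob bar from (251,165) to (252,232), along the rest, so it is locked. The jaw plate at y≈147 is flush against the book under the cover, and the gripper is clear.

Call:
{"op": "jog_arm", "data": {
  "plan": [
    [0,0,0,0,0,-20,0.3],
    [0,0,0,0,0,-20,0.3],
    [0,0,0,0,0,-20,0.3],
    [0,0,0,0,0,-20,0.3]
  ]
}}

```text
time: 17.6
ee_pos: [0.6459, -0.0559, 0.2151]
eef_rot: [0.691, 0.675, -0.168, -0.197]
ft_force: [-0.7, -0.4, 0.1]
width: 0.0566
grip_force: 0.0
```

```bash
python3 -c "
from bench import order
print(order.close_job())"
```

```text
the job is handed in; nothing more can be done
None
```

I freed the jaw, pushed the book against the hidden stop at about 15 N, locked the knob (about 1.5 rad), backed the gripper clear and handed the job in at 17.6 s; no verdict came back.

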